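# Box a cured sample plaque

### The job

Draw the tall cast plaque up out of its leaning slot in the rack, along the guides without forcing it, and stand it upright in the groove of the open grey case, down on the case floor. Then fit the loose lid over it the right way up and press the lid down past its spring catches until it sits level on the ledge all round. Leave the two short plaques in their slots and the other things on the table where they are.

Things in the scene. Friction and masses are not known exactly. Their poses are not given: they have to be found in the camera images.
- tall_plaque: Cast resin plaque, cream, 8 (x) x 100 (y) x 120 (z) mm, 0.1 kg: the tallest of three alike plaques in the rack. Origin: middle of its bottom edge; z runs along the plaque to its top edge, y along its width, x is its thickness. In the rack its z leans 25 degrees from vertical, towards the rack's -x (the robot's side), and it stands 68 mm out of the guides.
- tall_plaque_top (a point): Middle of the tall plaque's top edge (120 mm along its z); its axes are the plaque's.
- short_plaque_a: Short cream plaque, 8 x 100 x 70 mm, axes and origin as the tall plaque; it stands 18 mm out of its guides in the rack and stays there.
- short_plaque_b: The other short plaque, the same size; stays in its slot of the rack.
- rack: Curing rack, fixed to the table: plywood base 250 (x) x 136 (y) x 12 mm, two upright aluminium sides 103 mm apart and 68 mm high, with four pairs of black guide channels, 50 mm apart along x, leaning 25 degrees towards the rack's -x. Origin: underside, middle. One slot is empty; which plaque stands in which of the others varies.
- rack_mid (a point): Middle of the rack, 40 mm above its underside, axes as the rack. A plaque's origin rests 16 mm above the table. Each channel is 10.6 mm wide and holds a plaque's two side edges over 52 mm of its length; the plaque comes free when drawn that far along its own z. The middle 86 mm of its width is clear of guides.
- case: Open grey plastic case, fixed to the table. Origin: underside, middle; y along its long side, z up. Foot plate 104 x 150 x 6 mm; walls 60 (x) x 114 (y) mm outside, rounded rim at z = 78 mm; a ledge round the outside with its top at z = 52 mm. Four dark ball catches on springs stick 4 mm out of the long walls at z = 62 mm.
- case_floor (a point): Middle of the case's inner floor, z = 8 mm of the case, axes as the case. Two upright grooves in the end walls make one place here, 14 mm wide in x and 106 mm long in y, mouth flared above z = 64 mm, for one plaque standing upright with its width along y. A tall plaque standing there ends 50 mm above the rim.
- lid: Deep grey push-on lid, loose, mouth down on the table, 0.15 kg: 75 (x) x 125 (y) mm outside, 84 mm high without its bar; inside 68 x 119 mm (64 mm between beads low on the long walls), 80 mm deep. Origin: middle of its lower rim plane, z up. It goes over the case walls with 2 mm play, y along the case's y, either way round.
- lid_grip (a point): Point in the lid's grip bar, 24 mm above the top plate, 6 mm below the bar's top (lid z = 108 mm); axes are the lid's. The bar is 12 (x) x 70 (y) x 30 mm high; its flat sides face the lid's x.
- case_ledge (a point): Centre of the case at ledge height, z = 52 mm of the case: the seated lid's origin is here. The lid's beads meet the catches with its origin about 12 mm above this point; it rests there under its own weight, passes only when pushed down with about 10 N, and over the last 6 mm the catches draw it down.
- jar: clear screw-top jar with a white cap, 64 x 64 x 85 mm, standing behind the work
- mould_puck: round pink silicone mould nearest the case, 84 mm across, 32 mm high
- tape_roll: roll of masking tape lying flat, 103 mm across, 25 mm high
- tube: squeezed tube lying near the left edge of the table, 156 mm long, 34 mm high
- sanding_block: cork-brown sanding block, 76 x 49 x 28 mm, at the front of the table

How it is judged:
On the way, in this order (a step that is already met when the one before it is completed fails the run):
1. the tall plaque is drawn clear of the rack's guides (z of tall_plaque in the frame of rack above 0.075 m and contact force between the fingers and tall_plaque above 1 N), for 0.1 s.
2. the tall plaque stands upright in the case's groove, on the floor, let go, with the lid not yet over it (x of tall_plaque in the frame of case between -0.008 and 0.008 m and y of tall_plaque in the frame of case between -0.007 and 0.007 m and z of tall_plaque in the frame of case between 0.005 and 0.0115 m and angle between tall_plaque's own z axis and vertical below 0.14 rad and contact force between the fingers and tall_plaque below 0.1 N and horizontal distance between lid and case above 0.1 m), for 0.2 s.
3. the lid is held over the case, still above the catches (horizontal distance between lid and case below 0.02 m and z of lid in the frame of case above 0.06 m and contact force between the fingers and lid above 1 N), for 0.05 s.
4. the robot presses the lid down level onto the ledge (horizontal distance between lid and case below 0.0045 m and z of lid in the frame of case between 0.049 and 0.0545 m and angle between lid's own z axis and vertical below 0.03 rad and angle between the y axis of lid and the y axis of case, either way round below 0.06 rad and contact force between the fingers and lid above 1 N), for 0.05 s.
At the end, for the whole second after the job is handed in: Plaque in the groove on the case floor (origin within 8 mm in x, 7 mm in y, 3.5 mm in height, upright within 8 deg); lid on the ledge within 2.5 mm, centred within 4.5 mm, level within 1.7 deg, in line within 3.4 deg; both at rest; short plaques within 8 mm of their start (x of tall_plaque in the frame of case between -0.008 and 0.008 m and y of tall_plaque in the frame of case between -0.007 and 0.007 m and z of tall_plaque in the frame of case between 0.005 and 0.0115 m and angle between tall_plaque's own z axis and vertical below 0.14 rad and horizontal distance between lid and case below 0.0045 m and z of lid in the frame of case between 0.049 and 0.0545 m and angle between lid's own z axis and vertical below 0.03 rad and angle between the y axis of lid and the y axis of case, either way round below 0.06 rad and linear speed of each of lid, tall_plaque below 0.02 m/s and distance of each of short_plaque_a, short_plaque_b from where it was at the start of the episode below 0.008 m); the robot touches nothing.
It fails at once if a short plaque is shifted by more than 12 mm (distance of any of short_plaque_a, short_plaque_b from where it was at the start of the episode above 0.012 m).
It fails at once if a bystander on the table is moved by more than 30 mm (distance of any of jar, mould_puck, tape_roll, tube, sanding_block from where it was at the start of the episode above 0.03 m).
It fails at once if the plaque is wrenched against the rack with more than 60 N (contact force between tall_plaque and rack above 60 N).
It also fails if it takes over 58 s, if anything falls off the work surface, if the arm or the gripper's body presses on something with over 40 N, if the wrist force passes 120 N, or if a joint passes its speed limit or range.

### The arm

A 7-joint arm with a two-finger parallel gripper is mounted at the origin on a cart in front of the work surface, level with it; the furniture and walls round the work are solid. World frame = base frame: x ahead of the robot, y to its left, z up, the work surface at z = 0. Lengths are in m, angles in rad, forces in N, time in s.
With the tool pointing down it reaches from about 0.35 to 0.9 m from the base axis. Payload 8.1 kg.
Tool frame: the origin (TCP) lies midway between the tips of the shut fingers; the grasp point (between the pads) lies 19 mm behind it; z points along the fingers, y is the line along which they close (so a half turn about z gives the same grasp; the last joint's range is limited). The gripper opens to 92 mm and grips with 3 to 60 N. Pads are 19 mm wide; open, the fingers measure 130 mm over their backs; the gripper's body (75 mm by 190 mm) begins 47 mm behind the grasp point.
Start: joints at [1.131, 0.434, 0.025, 1.573, -0.012, 1.134, -0.075], TCP at [0.207, -0.59, 0.227] pointing down, gripper open.
Joint ranges: [-2.62, 2.62], [-0.44, 2.09], [-1.27, 1.32], [0.08, 2.57], [-1.32, 4.46], [0.12, 2], [-2.74, 2.74]. Speed limits (rad/s): [2.22, 2.22, 3.01, 3.01, 3.14, 3.14, 3.14].

### API

Orientations are given as a rotation vector (axis times angle).
In Python, from cell import arm gives the robot as it stands.
- The arm moves only by the tool carry_out, never from a script. Its arguments are lists of equal length, an entry for each row: "claw": the finger opening in cm, from 0 to 9.18; "delta_pos": the shift along the tool's x, y, z in cm, a list of three; "angular": the turn, a rotation vector about the tool's x, y, z in rad, a list of three. In form: {"claw": [claw, ...], "delta_pos": [[dx, dy, dz], ...], "angular": [[ax, ay, az], ...]}. A call has 1 to 20 rows; each row shifts and turns the commanded pose from where the row before left it, along the tool's axes as they then stand; what a row does not reach is not made up. A row lasts 1/10 s, in which the tool goes at most 50 mm and 8.59 degrees, less where a joint would pass 70% of its speed; a pose out of reach is approached as far as the arm can. A call with a gripper value outside its range is refused whole. The fingers move at their own pace and stop on an object; "force" is the grip in N (left out, the last holds). Time passes only in rows, so rows that do not move let the fingers close. It gives the time, the measured TCP pose, the force, the opening and the grip force at its end, in the units of the state.
- arm.observe(): the state, without advancing time (a new reading comes with each control period).
- arm.get_image(name): name is "scene" or "top" or "wrist"; returns a dict with "frame" (384x512x3 uint8, red, green, blue), "mtx" (3x3 intrinsics, pixels), "T" (4x4, takes a point from camera to world coordinates). Camera axes: x right, y down, z forward; pixel columns grow to the right and rows downward; lengths in m; the calibration is good to about 2 mm. The wrist camera is an equidistant fisheye: a pixel r from the principal point sees the ray r / f radians off the axis. A picture is of the moment at which its call begins. There is no depth.
- arm.sign_off(): hands the job in; it is judged then, once.
Trained networks look in a picture, given as the dict that the camera call returned (one of the last four; its "shot" number tells which), for a name from the list of things; names that differ only in an ending like _2 or _b are one class to them, and where a whole thing is asked for, a point or a joint stands for the part that bears it (a point fixed in the world has none). Each returns a list of dicts, best first, with "conf" (0 to 1); they miss things now and then, are a little off and sometimes report something else, mostly with a low value. They report only what shows in the picture. A call takes as long as a camera call.
- arm.look_for(label, picture): "centre" ([column, row] as shares, 0 to 1, of the picture: columns of its width, rows of its height, amid what is visible of it).
- arm.trace(label, picture): "region" (384x512 bool, what is visible of it) and "centre" ([column, row] as shares, 0 to 1, of the picture: columns of its width, rows of its height, amid what is visible of it).
- arm.place_of(label, picture): "centre" ([column, row] as shares, 0 to 1, of the picture: columns of its width, rows of its height: a listed point, or the origin of a listed thing).
The state is a dict: "clock": time; "joints": joint angles; "dq": joint speeds; "joint_efforts": joint torques, N m; "position": TCP position; "ee_rot": TCP orientation; "force": force on the tool from outside, world axes, zero at the start; "ft_torque": the same for the moment, N m; "width": opening from 0.0 (shut) to 1.0 (fully open); "gripper_force": force on a finger pad.
Only numpy, scipy, OpenCV 4.12 (cv2) and the standard library are available. Lean on these libraries where they do the work, as an engineer would, in place of code of your own. Each camera call takes 0.05 s, during which the arm holds its last target. There are 200 camera calls.

## Working session

There is one attempt and no reset: what is moved stays moved. The work goes in short steps, Python scripts to look and compute and a tool call to move; the robot and the scene stay as the last step left them, time stands still between calls to the robot, and variables do not carry over. Pictures are saved under pics/ and viewed, at most 13 in all, crops included, and the job is handed in when it is done.

Besides the shell and the picture viewer there is one more tool, called after "Call:" as name(argument=value, ...) on one line, values as JSON. carry_out: Moves the arm, as the interface text tells. Its arguments: {"type":"object","properties":{"claw":{"type":"array","items":{"type":"number"}},"delta_pos":{"type":"array","items":{"type":"array","items":{"type":"number"}}},"angular":{"type":"array","items":{"type":"array","items":{"type":"number"}}},"force":{"type":"number"}},"required":["claw","delta_pos","angular"]}

```bash
mkdir -p pics; cat > h.py <<'E'
import numpy as np, cv2
from cell import arm
from scipy.spatial.transform import Rotation as R
def save(p,n): cv2.imwrite('pics/'+n+'.png', p['frame'][:,:,::-1])
def ray(p,c,fish=False):
    K=p['mtx'];T=p['T'];u=c[0]*512;v=c[1]*384
    x=(u-K[0,2])/K[0,0];y=(v-K[1,2])/K[1,1]
    if fish:
        r=np.hypot(x,y); d=np.array([np.sin(r)*x/r,np.sin(r)*y/r,np.cos(r)]) if r>1e-9 else np.array([0,0,1.])
    else: d=np.array([x,y,1.])
    d=T[:3,:3]@d; return T[:3,3],d/np.linalg.norm(d)
def tri(rs):
    A=np.zeros((3,3));b=np.zeros(3)
    for o,d in rs:
        P=np.eye(3)-np.outer(d,d);A+=P;b+=P@o
    x=np.linalg.solve(A,b)
    return x,[np.linalg.norm((np.eye(3)-np.outer(d,d))@(x-o)) for o,d in rs]
def proj(p,X,fish=False):
    K=p['mtx'];T=p['T'];c=T[:3,:3].T@(np.asarray(X)-T[:3,3])
    if fish:
        r=np.hypot(c[0],c[1]);t=np.arctan2(r,c[2]);x,y=t*c[0]/r,t*c[1]/r
    else: x,y=c[0]/c[2],c[1]/c[2]
    return np.array([K[0,0]*x+K[0,2],K[1,1]*y+K[1,2]])
def onz(r,z): o,d=r; return o+d*(z-o[2])/d[2]
E
cat > a.py <<'E'
from h import *
np.set_printoptions(precision=4,suppress=True)
s=arm.get_image('scene');t=arm.get_image('top')
save(s,'s0');save(t,'t0')
print(s['T'],t['T'],s['mtx'],t['mtx'])
o=arm.observe();print(o['position'],o['ee_rot'],o['clock'])
for n in ['tall_plaque','tall_plaque_top','rack_mid','rack','case','case_floor','case_ledge','lid','lid_grip','short_plaque_a']:
    a=arm.place_of(n,s);b=arm.place_of(n,t)
    print(n,[(np.round(q['centre']*np.array([512,384]),1),round(q['conf'],2)) for q in a[:3]],[(np.round(q['centre']*np.array([512,384]),1),round(q['conf'],2)) for q in b[:3]])
    if a and b: print('   ',*tri([ray(s,a[0]['centre']),ray(t,b[0]['centre'])]))
E
python3 a.py
```

```text
[[-0.7405 -0.3043  0.5992 -0.3479]
 [-0.6718  0.3117 -0.672   0.9511]
 [ 0.0178 -0.9001 -0.4352  0.7534]
 [ 0.      0.      0.      1.    ]] [[ 0.0042 -0.995   0.1     0.4329]
 [-1.     -0.0036  0.007  -0.0405]
 [-0.0066 -0.1001 -0.995   1.1485]
 [ 0.      0.      0.      1.    ]] [[403.4409   0.     255.0135]
 [  0.     403.4409 189.3679]
 [  0.       0.       1.    ]] [[372.8878   0.     263.279 ]
 [  0.     372.8878 187.8747]
 [  0.       0.       1.    ]]
[ 0.2063 -0.5895  0.226 ] [-3.0958 -0.5262  0.0006] 0.1
tall_plaque [(array([194.9, 221.4]), 0.84)] [(array([201.4, 157.1]), 0.78), (array([385.1, 250.6]), 0.55)]
    [0.6421 0.1592 0.0167] [np.float64(0.001167929862372721), np.float64(0.001167929862372653)]
tall_plaque_top [(array([203.9, 201.2]), 0.72)] [(array([198.3, 165.6]), 0.74)]
    [0.5999 0.1504 0.1105] [np.float64(0.0002631353137884602), np.float64(0.00026313531378855537)]
rack_mid [(array([201.5, 218.2]), 0.85)] [(array([203.1, 166.7]), 0.94), (array([274.6, 226. ]), 0.29)]
    [0.6106 0.1513 0.0387] [np.float64(0.0035470383940377627), np.float64(0.003547038394037712
[... 652 characters left out ...]
.65), (array([200.3, 227.4]), 0.63)] [(array([370.1, 202.3]), 0.88)]
    [ 0.5047 -0.3677 -0.0183] [np.float64(0.0017342784200772314), np.float64(0.0017342784200770525)]
lid_grip [(array([312.4, 171.9]), 0.67), (array([204.1, 228.6]), 0.64)] [(array([378.2, 206.3]), 0.89), (array([301.6, 155.6]), 0.69)]
    [ 0.492  -0.3529  0.0984] [np.float64(0.005543657509900931), np.float64(0.0055436575099010316)]
short_plaque_a [(array([218.2, 229.9]), 0.66), (array([281.2, 223.9]), 0.66), (array([183.3, 217.7]), 0.51)] [(array([202.9, 187.2]), 0.87), (array([198.6, 140.4]), 0.58), (array([271.3, 225.3]), 0.2)]
    [0.5432 0.1474 0.0196] [np.float64(0.005976401168873604), np.float64(0.0059764011688737)]
```

```bash
python3 - <<'E'
import cv2
for n in 's0','t0':
    i=cv2.imread(f'pics/{n}.png'); cv2.imwrite(f'pics/{n}b.png', cv2.resize(i,(800,600),interpolation=cv2.INTER_CUBIC))
E
```

```text
(no output)
```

View pics/s0b.png

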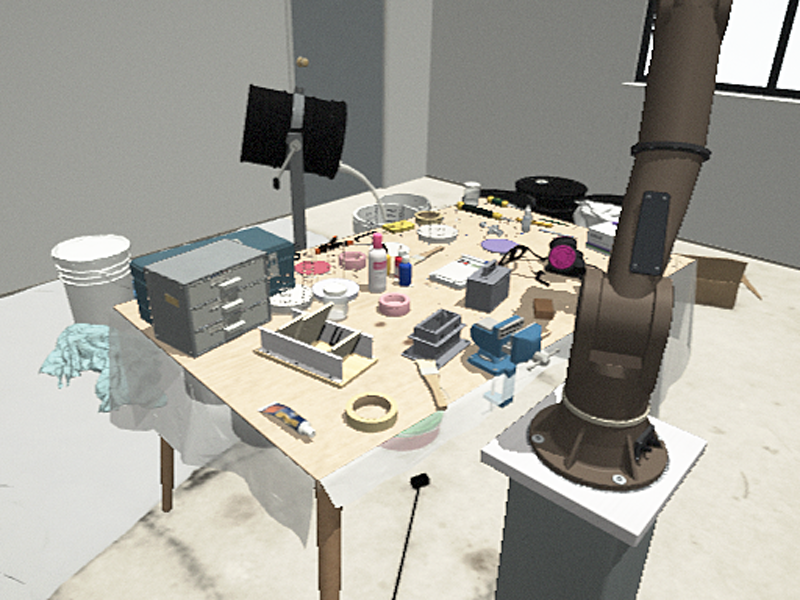

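View pics/t0b.png

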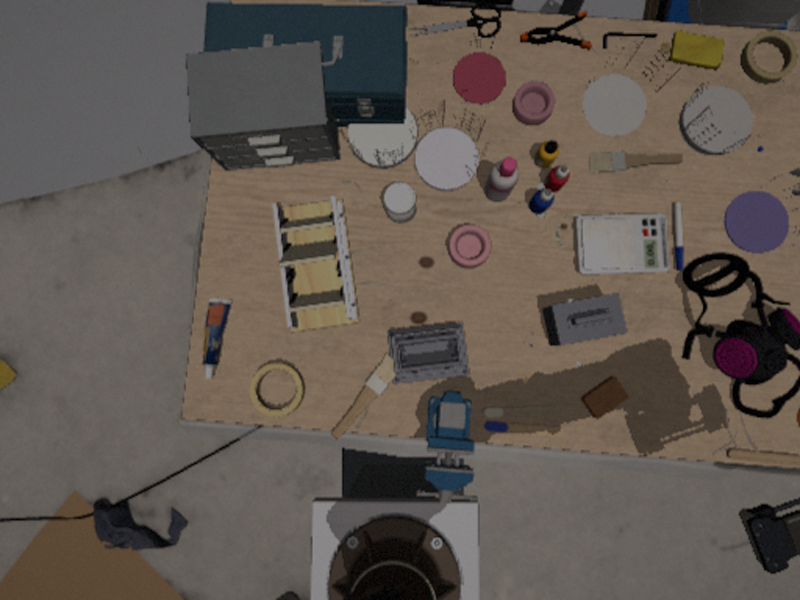

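The scene view shows the rack left of centre with the tall plaque standing at (330,335), the case at (435,335) and the lid at (488,285). In the top view the rack is at (315,265), the case at (428,350), and the lid at (588,318), slightly turned. A blue vise stands in front of the case at (450,420).

```bash
cat >> h.py <<'E'
np.set_printoptions(precision=4,suppress=True)
def pose():
    o=arm.observe();T=np.eye(4);T[:3,:3]=R.from_rotvec(o['ee_rot']).as_matrix();T[:3,3]=o['position'];return T,o
def rot(yaw,tilt=0):
    """tool x at world heading yaw, tool z down tilted by tilt towards tool y"""
    x=np.array([np.cos(yaw),np.sin(yaw),0]);h=np.array([np.sin(yaw),-np.cos(yaw),0])
    z=np.sin(tilt)*h-np.cos(tilt)*np.array([0,0,1]);y=np.cross(z,x);return np.c_[x,y,z]
def rows(T0,waypts):
    """waypts: (pos,Rot,n). prints rows in tool axes"""
    D=[];A=[];P=T0[:3,3].copy();Q=T0[:3,:3].copy()
    for p,r,n in waypts:
        p=np.asarray(p,float);r0=Q.copy();p0=P.copy();rv=R.from_matrix(r0.T@r).as_rotvec()
        for i in range(1,n+1):
            pt=p0+(p-p0)*i/n;rt=r0@R.from_rotvec(rv*i/n).as_matrix()
            d=np.round(Q.T@(pt-P)*100,2);a=np.round(R.from_matrix(Q.T@rt).as_rotvec(),3)
            P=P+Q@d/100;Q=Q@R.from_rotvec(a).as_matrix();D.append((d+0.).tolist());A.append((a+0.).tolist())
    print(len(D),'"delta_pos":',str(D).replace(' ',''),'\n"angular":',str(A).replace(' ',''))
E
python3 - <<'E'
from h import *
T,o=pose()
w=arm.get_image('wrist')
print(np.linalg.inv(T)@w['T'],w['mtx'])
rows(T,[([0.30,-0.40,0.34],rot(0.95),7),([0.40,-0.22,0.36],rot(np.pi/2),6)])
E
```

```text
[[-0.0008 -0.9587 -0.2845  0.0759]
 [ 1.     -0.001   0.0004  0.0006]
 [-0.0007 -0.2845  0.9587 -0.1581]
 [ 0.      0.      0.      1.    ]] [[297.3186   0.     254.3685]
 [  0.     297.3186 192.7637]
 [  0.       0.       1.    ]]
13 "delta_pos": [[2.16,-2.12,-1.62],[2.33,-1.92,-1.62],[2.49,-1.71,-1.61],[2.64,-1.49,-1.62],[2.75,-1.25,-1.62],[2.85,-1.0,-1.62],[2.93,-0.75,-1.62],[3.41,-0.39,-0.33],[3.43,-0.04,-0.34],[3.42,0.32,-0.33],[3.37,0.67,-0.33],[3.27,1.02,-0.33],[3.16,1.35,-0.34]] 
"angular": [[0.0,0.0,-0.088],[0.0,0.0,-0.087],[0.0,0.0,-0.088],[0.0,0.0,-0.087],[0.0,0.0,-0.088],[0.0,0.0,-0.088],[0.0,0.0,-0.087],[0.0,0.0,-0.104],[0.0,0.0,-0.103],[0.0,0.0,-0.104],[0.0,0.0,-0.103],[0.0,0.0,-0.104],[0.0,0.0,-0.103]]
```

Call:
carry_out(claw=[9,9,9,9,9,9,9,9,9,9,9,9,9,9,9], delta_pos=[[2.16,-2.12,-1.62],[2.33,-1.92,-1.62],[2.49,-1.71,-1.61],[2.64,-1.49,-1.62],[2.75,-1.25,-1.62],[2.85,-1.0,-1.62],[2.93,-0.75,-1.62],[3.41,-0.39,-0.33],[3.43,-0.04,-0.34],[3.42,0.32,-0.33],[3.37,0.67,-0.33],[3.27,1.02,-0.33],[3.16,1.35,-0.34],[0,0,0],[0,0,0]], angular=[[0,0,-0.088],[0,0,-0.087],[0,0,-0.088],[0,0,-0.087],[0,0,-0.088],[0,0,-0.088],[0,0,-0.087],[0,0,-0.104],[0,0,-0.103],[0,0,-0.104],[0,0,-0.103],[0,0,-0.104],[0,0,-0.103],[0,0,0],[0,0,0]])

```text
clock: 2.65
position: [0.4002, -0.2196, 0.3602]
ee_rot: [2.22, 2.222, -0.0]
force: [-0.6, -0.7, 0.7]
width: 0.98
gripper_force: 0.0
```

```bash
cat > look.py <<'E'
from h import *
import sys,pickle
tag=sys.argv[1];names=sys.argv[2:]
T,o=pose();print(o['clock'],T[:3,3],o['joints'],np.degrees(np.arctan2(T[1,0],T[0,0])))
w=arm.get_image('wrist');save(w,tag)
res={}
for n in names:
    a=arm.place_of(n,w)
    res[n]=[(q['centre'],q['conf']) for q in a[:2]]
    for c,k in res[n]: print(n,np.round(np.array(c)*[512,384],1),round(k,2))
pickle.dump((w,res),open(tag+'.pkl','wb'))
E
python3 look.py w1 lid lid_grip case case_floor case_ledge
```

```text
2.65 [ 0.4002 -0.2196  0.3602] [ 0.7503  0.0948 -0.3985  1.7099  0.0381  1.3441  0.3457] 90.05019555737846
lid_grip [314.3 248.4] 0.7
lid_grip [280.3  55.8] 0.63
case [273.5  56.7] 0.7
case [315.1 250.6] 0.49
case_floor [272.7  61.7] 0.78
case_ledge [277.9  59.8] 0.66
```

View pics/w1.png

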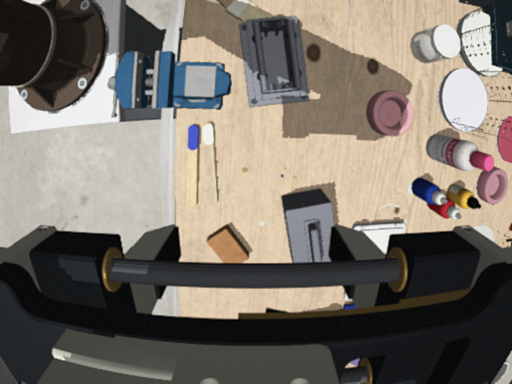

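```bash
python3 - <<'E'
from h import *
T,o=pose()
rows(T,[([0.42,-0.06,0.36],rot(np.pi/2),4)])
E
```

```text
4 "delta_pos": [[4.02,0.5,0.0],[4.02,0.51,0.0],[4.02,0.5,-0.01],[4.02,0.51,0.0]] 
"angular": [[0.0,0.0,-0.001],[0.0,0.0,0.0],[0.0,0.0,-0.001],[0.0,0.0,0.0]]
```

The wrist view shows the case at (275,60), the vise at (175,80), and the lid at (310,225), partly hidden by the gripper. I'll move on towards the case and the rack.

Call:
carry_out(claw=[9,9,9,9,9,9,9], delta_pos=[[4.4,1.6,0],[4.4,1.6,0],[4.4,1.6,0],[4.4,1.6,0],[4.4,1.6,0],[0,0,0],[0,0,0]], angular=[[0,0,0],[0,0,0],[0,0,0],[0,0,0],[0,0,0],[0,0,0],[0,0,0]])

```text
clock: 3.65
position: [0.4802, 0.0006, 0.3598]
ee_rot: [-2.219, -2.223, 0.0]
force: [0.5, -1.4, 0.1]
width: 0.978
gripper_force: 0.0
```

```bash
python3 look.py w2 case case_floor case_ledge rack_mid rack tall_plaque tall_plaque_top short_plaque_a
```

```text
3.65 [0.4802 0.0006 0.3598] [ 0.4101  0.1626 -0.6048  1.651   0.0941  1.3578 -0.2067] 90.10257768228877
case [228.5 184.3] 0.87
case_floor [223.8 186. ] 0.59
case_ledge [230.  194.4] 0.97
case_ledge [197.8 330.4] 0.18
rack [295.8  66.3] 0.62
rack [328.   59.8] 0.58
tall_plaque [348.5  60.7] 0.56
tall_plaque_top [342.7  51.3] 0.64
short_plaque_a [293.   68.2] 0.88
short_plaque_a [379.4  62.3] 0.88
```

Call:
carry_out(claw=[9,9,9,9,9,9,9], delta_pos=[[4.0,1.6,0],[4.0,1.6,0],[4.0,1.6,0],[4.0,1.6,0],[4.0,1.6,0],[0,0,0],[0,0,0]], angular=[[0,0,0],[0,0,0],[0,0,0],[0,0,0],[0,0,0],[0,0,0],[0,0,0]])

```text
clock: 4.8
position: [0.56, 0.2009, 0.3594]
ee_rot: [-2.219, -2.223, 0.001]
force: [0.4, -0.9, -0.4]
width: 0.979
gripper_force: 0.0
```

```bash
python3 look.py w3 rack_mid rack tall_plaque tall_plaque_top short_plaque_a; python3 - <<'E'
from h import *
a=cv2.imread('pics/w2.png');b=cv2.imread('pics/w3.png')
cv2.imwrite('pics/w23.png',np.vstack([a[:300],b[:300]]))
E
```

```text
4.8 [0.56   0.2009 0.3594] [ 0.0193  0.3908 -0.6704  1.3886  0.2401  1.4453 -0.6423] 90.1055825144499
rack_mid [285.  178.9] 0.96
rack [283.7 175.8] 0.79
tall_plaque [302.1 174.2] 0.86
tall_plaque_top [282.5 197.1] 0.68
short_plaque_a [248.  182.5] 0.93
short_plaque_a [331.9 168.9] 0.64
```

View pics/w23.png

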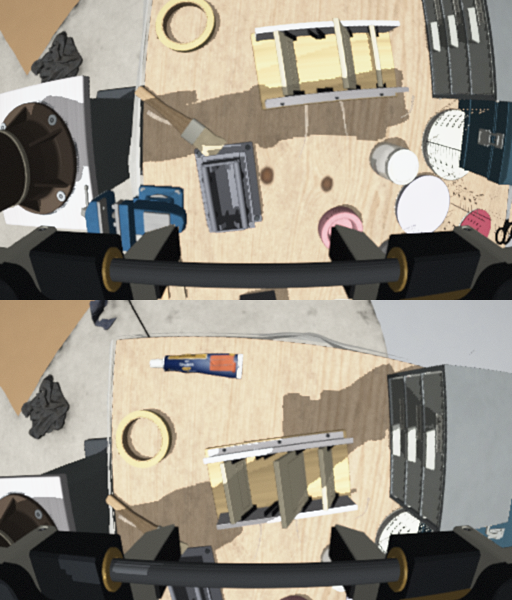

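w2 (upper half) shows the case at (228,185) and the rack plaques at columns 285, 345 and 378. In w3 (lower half) the tall plaque's broad face is at (290,190), in the third slot, with the second slot empty. Next I'll measure with masks and triangulation.

```bash
cat > m.py <<'E'
from h import *
import pickle
W={k:pickle.load(open(k+'.pkl','rb')) for k in ('w2','w3')}
def best(k,n,i=0): return ray(W[k][0],W[k][1][n][i][0],True)
for n in ['rack','tall_plaque','tall_plaque_top']:
    print(n,*tri([best('w2',n),best('w3',n)]))
print('shA near/far at z16', [onz(best(k,'short_plaque_a',i),0.016) for k in W for i in (0,1)])
print('tall0 z16',[onz(best(k,'tall_plaque'),0.016) for k in W],'top z.125',[onz(best(k,'tall_plaque_top'),0.1248) for k in W],'rackmid',onz(best('w3','rack_mid'),.04))
for n,z in [('case',0),('case_floor',.008),('case_ledge',.052)]: print(n,onz(best('w2',n),z))
out={}
for k,n in [('w3','tall_plaque'),('w2','tall_plaque'),('w3','rack'),('w2','case')]:
    r=arm.trace(n,W[k][0])
    if not r: print(k,n,'none');continue
    m=np.array(r[0]['region']);out[k,n]=m
    c=max(cv2.findContours(m.astype(np.uint8),0,2)[0],key=cv2.contourArea)
    print(k,n,round(r[0]['conf'],2),m.sum(),cv2.approxPolyDP(c,3,True)[:,0].tolist())
pickle.dump(out,open('masks.pkl','wb'))
w=W['w3'][0]['frame'].copy();w[out['w3','tall_plaque']]=w[out['w3','tall_plaque']]//2+np.array([127,0,0],np.uint8)
v=W['w2'][0]['frame'].copy()
if ('w2','case') in out: v[out['w2','case']]=v[out['w2','case']]//2+np.array([127,0,0],np.uint8)
a=cv2.resize(w[115:245,190:370],None,fx=4,fy=4)[:,:,::-1]
b=cv2.resize(v[130:250,180:280],None,fx=4,fy=4)[:,:,::-1]
i=np.zeros((520,1120,3),np.uint8);i[:520,:720]=a;i[:480,720:1120]=b
cv2.imwrite('pics/m.png',cv2.resize(i,(800,371),interpolation=cv2.INTER_AREA))
E
python3 m.py
```

```text
rack [ 0.5846  0.1512 -0.0312] [np.float64(0.030010459783117924), np.float64(0.030010459783118063)]
tall_plaque [0.6409 0.1624 0.0168] [np.float64(0.0012045619477212444), np.float64(0.0012045619477212483)]
tall_plaque_top [0.5968 0.1556 0.1287] [np.float64(0.001029361973912254), np.float64(0.0010293619739123639)]
shA near/far at z16 [array([0.5434, 0.1435, 0.016 ]), array([0.6983, 0.1663, 0.016 ]), array([0.5479, 0.1464, 0.016 ]), array([0.6954, 0.1719, 0.016 ])]
tall0 z16 [array([0.6399, 0.1629, 0.016 ]), array([0.6421, 0.1617, 0.016 ])] top z.125 [array([0.5969, 0.1567, 0.1248]), array([0.5981, 0.1539, 0.1248])] rackmid [0.6097 0.159  0.04  ]
case [ 0.4326 -0.0614  0.    ]
case_floor [ 0.4248 -0.0624  0.008 ]
case_ledge [ 0.4394 -0.0647  0.052 ]
w3 tall_plaque 0.65 1847 [[292, 151], [274, 161], [283, 228], [307, 198], [303, 154]]
w2 tall_plaque 0.94 919 [[334, 18], [343, 86], [353, 89], [355, 75], [349, 34]]
w3 rack 0.88 7330 [[352, 140], [340, 129], [207, 148], [205, 162], [217, 227], [279, 220], [272, 161], [290, 150], [304, 154], [308, 199], [298, 216], [354, 208], [349, 196], [347, 145]]
w2 case 0.78 4750 [[251, 142], [224, 145], [211, 156], [194, 150], [210, 232], [245, 229], [261, 220]]
```

View pics/m.png

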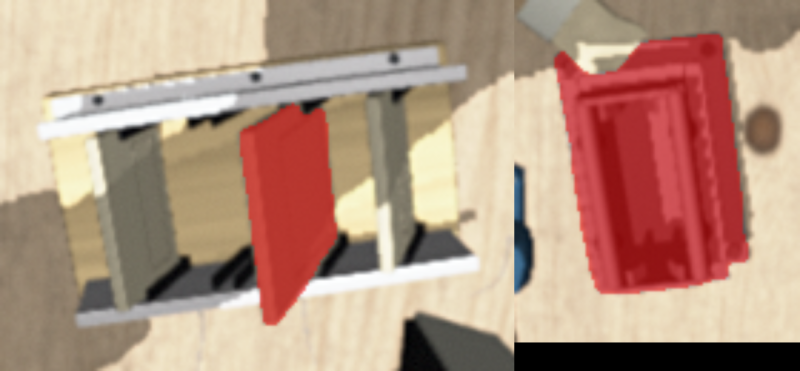

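```bash
cat > fit.py <<'E'
from h import *
import pickle
from scipy.optimize import minimize
S=4
def box(x,y,z):  # ranges
    return np.array([[a,b,c] for a in x for b in y for c in z])
def hull(p,P,fish=True):
    q=np.array([proj(p,X,fish) for X in P]);m=np.zeros((384*S,512*S),np.uint8)
    h=cv2.convexHull(((q+0.5)*S*16).astype(np.int32));cv2.fillConvexPoly(m,h,1,shift=4);return m>0
def up(m): return cv2.resize(m.astype(np.float32),(512*S,384*S),interpolation=cv2.INTER_LINEAR)>0.5
def fit(views,whole,must,x0,base,scales):
    ms=[(p,up(m)) for p,m in views]
    def cost(v):
        Rb,t=base(v);c=0
        for p,m in ms:
            w=np.zeros_like(m);u=np.zeros_like(m)
            for b in whole: w|=hull(p,b@Rb.T+t)
            for b in must: u|=hull(p,b@Rb.T+t)
            c+=(m&~w).sum()+(u&~m).sum()
        return c/S/S
    sx=np.array([x0]+[np.array(x0)+np.eye(len(x0))[i]*scales[i] for i in range(len(x0))])
    r=minimize(cost,x0,method='Nelder-Mead',options=dict(initial_simplex=sx,maxiter=90,xatol=1e-4,fatol=1))
    return r.x,r.fun
def up_pose(z): return lambda v:(R.from_euler('z',v[2]).as_matrix(),np.array([v[0],v[1],z]))
def lean(v):
    return R.from_euler('z',v[2]).as_matrix()@R.from_euler('y',-np.radians(25)).as_matrix(),np.array([v[0],v[1],0.016])
PL=box((-.004,.004),(-.05,.05),(0,.12));PU=box((-.004,.004),(-.05,.05),(.055,.12))
CASE=[box((-.052,.052),(-.075,.075),(0,.006)),box((-.03,.03),(-.057,.057),(0,.078))]
LID=[box((-.0375,.0375),(-.0625,.0625),(0,.084)),box((-.006,.006),(-.035,.035),(.08,.114))]
E
cat > m2.py <<'E'
from fit import *
W={k:pickle.load(open(k+'.pkl','rb'))[0] for k in ('w1','w2','w3')};M=pickle.load(open('masks.pkl','rb'))
for ks in (['w3'],['w2'],['w3','w2']):
    print('tall',ks,fit([(W[k],M[k,'tall_plaque']) for k in ks],[PL],[PU],[.640,.162,.15],lean,[.006,.006,.06]))
r=arm.trace('case',W['w1']);ok=[]
if r: print('w1 case',r[0]['conf']);M['w1','case']=np.array(r[0]['region']);ok=[['w1'],['w2','w1']]
for ks in [['w2']]+ok:
    print('case',ks,fit([(W[k],M[k,'case']) for k in ks],CASE,CASE,[.433,-.062,.12],up_pose(0),[.006,.006,.06]))
pickle.dump(M,open('masks.pkl','wb'))
E
time python3 m2.py
```

```text
tall ['w3'] (array([0.6451, 0.1631, 0.1383]), np.float64(48.5625))
tall ['w2'] (array([0.645 , 0.1635, 0.1554]), np.float64(32.5))
tall ['w3', 'w2'] (array([0.645 , 0.1631, 0.1462]), np.float64(89.75))
w1 case 0.88
case ['w2'] (array([ 0.432 , -0.0632,  0.1159]), np.float64(294.875))
case ['w1'] (array([ 0.4324, -0.0623,  0.1204]), np.float64(149.375))
case ['w2', 'w1'] (array([ 0.4322, -0.0627,  0.119 ]), np.float64(462.625))
real	0m9.776s
user	0m9.785s
sys	0m0.418s
```

```bash
python3 - <<'E'
from h import *
T,o=pose();psi=.146
O=np.array([.645,.163,.016]);Rt=rot(np.pi/2+psi,np.radians(25));pz=-Rt[:,2]
print(pz,O+.079*pz)
rows(T,[(O+.179*pz,Rt,5)])
E
```

```text
[-0.4181 -0.0615  0.9063] [0.612  0.1581 0.0876]
5 "delta_pos": [[-0.95,0.2,3.64],[-0.98,-0.14,3.63],[-0.99,-0.49,3.6],[-0.99,-0.83,3.54],[-0.99,-1.15,3.45]] 
"angular": [[-0.087,0.006,-0.029],[-0.087,0.007,-0.029],[-0.087,0.006,-0.029],[-0.087,0.007,-0.028],[-0.087,0.006,-0.029]]
```

Call:
carry_out(claw=[5,5,5,5,5,5,5,5], delta_pos=[[-0.95,0.2,3.64],[-0.98,-0.14,3.63],[-0.99,-0.49,3.6],[-0.99,-0.83,3.54],[-0.99,-1.15,3.45],[0,0,0],[0,0,0],[0,0,0]], angular=[[-0.087,0.006,-0.029],[-0.087,0.007,-0.029],[-0.087,0.006,-0.029],[-0.087,0.007,-0.028],[-0.087,0.006,-0.029],[0,0,0],[0,0,0],[0,0,0]])

```text
clock: 6.15
position: [0.5726, 0.1539, 0.1807]
ee_rot: [1.842, 2.131, 0.476]
force: [1.0, 0.2, 0.4]
width: 0.544
gripper_force: 0.0
```

```bash
python3 look.py w4 tall_plaque_top; python3 - <<'E'
from fit import *
w=pickle.load(open('w4.pkl','rb'))[0];psi=.146
T,o=pose();Rt=rot(np.pi/2+psi,np.radians(25));pz=-Rt[:,2];O=np.array([.645,.163,.016])
print(T[:3,:3].T@(O+.079*pz-T[:3,3])*100, R.from_matrix(T[:3,:3].T@Rt).as_rotvec(), o['width'])
r=arm.trace('tall_plaque',w)
print([x['conf'] for x in r])
if r: print(fit([(w,np.array(r[0]['region']))],[PL],[PU],[.645,.163,.146],lean,[.006,.006,.06]))
E
```

```text
6.15 [0.5726 0.1539 0.1807] [ 0.0404  0.2854 -0.5583  2.0783  0.6522  0.4786 -0.8566] 98.32873704590257
tall_plaque_top [251.2 207.1] 0.86
[-0.1556 -0.3844 10.1056] [ 0.003  -0.0012 -0.0011] 0.5421240780036606
[0.55]
(array([0.6444, 0.1643, 0.1476]), np.float64(122.0))
```

View pics/w4.png

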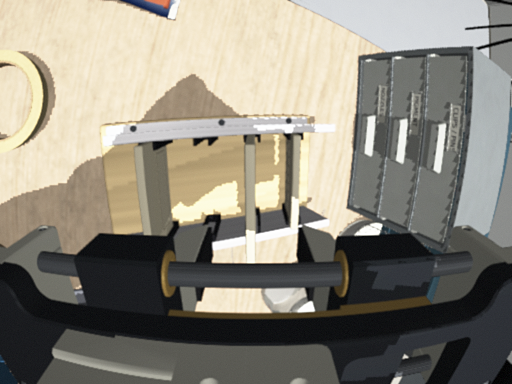

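The plaque is edge-on at column 251, between the fingers and in line with them. Descending and closing gently.

Call:
carry_out(claw=[5,5,5,5,5,3,2,1,0.5,0.5,0.5,0.5], delta_pos=[[-0.1,-0.3,3.0],[0,0,3.0],[0,0,2.5],[0,0,1.6],[0,0,0],[0,0,0],[0,0,0],[0,0,0],[0,0,0],[0,0,0],[0,0,0],[0,0,0]], angular=[[0,0,0],[0,0,0],[0,0,0],[0,0,0],[0,0,0],[0,0,0],[0,0,0],[0,0,0],[0,0,0],[0,0,0],[0,0,0],[0,0,0]], force=6)

```text
clock: 7.5
position: [0.6109, 0.1573, 0.0862]
ee_rot: [1.842, 2.132, 0.475]
force: [3.3, 0.1, 2.1]
width: 0.096
gripper_force: 6.0
```

Call:
carry_out(claw=[0.3,0.3,0.3], delta_pos=[[0,0.1,0],[0,0,0],[0,0,0]], angular=[[0,0,0],[0,0,0],[0,0,0]], force=20)

```text
clock: 7.8
position: [0.6125, 0.1576, 0.0869]
ee_rot: [1.841, 2.132, 0.476]
force: [6.0, -0.0, 1.3]
width: 0.085
gripper_force: 20.0
```

Call:
carry_out(claw=[0.3,0.3,0.3,0.3], delta_pos=[[0,0,-0.5],[0,0,-0.5],[0,0,-0.5],[0,0,0]], angular=[[0,0,0],[0,0,0],[0,0,0],[0,0,0]])

```text
clock: 8.2
position: [0.6059, 0.157, 0.1008]
ee_rot: [1.841, 2.132, 0.476]
force: [3.8, 0.8, 4.6]
width: 0.084
gripper_force: 20.0
```

Call:
carry_out(claw=[0.3,0.3,0.3,0.3,0.3,0.3,0.3,0.3,0.3,0.3], delta_pos=[[0,0,-0.6],[0,0,-0.7],[0,0,-0.8],[0,0,-0.8],[0,0,-0.8],[0,0,-0.8],[0,0,-0.8],[0,0,-0.8],[0,0,-0.5],[0,0,0]], angular=[[0,0,0],[0,0,0],[0,0,0],[0,0,0],[0,0,0],[0,0,0],[0,0,0],[0,0,0],[0,0,0],[0,0,0]])

```text
clock: 9.2
position: [0.5767, 0.1523, 0.1597]
ee_rot: [1.842, 2.133, 0.473]
force: [0.3, 0.7, -0.2]
width: 0.086
gripper_force: 20.0
```

```bash
python3 - <<'E'
from h import *
T,o=pose();C=np.array([.4322,-.0627,0])
pz=-T[:3,2];print('origin of plaque z', (T[:3,3]-.079*pz),o['joints'])
Rc=rot(np.pi/2+.119)
p1=T[:3,3]+pz*.04
p2=np.array([.52,.06,.30])
rows(T,[(p1,T[:3,:3],2),(p2,Rc,5),(C+[0,0,.079+.105],Rc,5)])
E
```

```text
origin of plaque z [0.6098 0.1572 0.0881] [ 0.0106  0.3187 -0.5228  2.0948  0.7224  0.4413 -0.9212]
12 "delta_pos": [[0.0,0.0,-2.0],[0.0,0.0,-2.0],[-1.66,-0.08,-2.33],[-1.66,-0.26,-2.32],[-1.67,-0.47,-2.28],[-1.68,-0.64,-2.23],[-1.68,-0.84,-2.16],[-2.23,-2.03,2.32],[-2.23,-2.04,2.32],[-2.23,-2.03,2.32],[-2.23,-2.04,2.32],[-2.22,-2.03,2.32]] 
"angular": [[0.0,0.0,0.0],[0.0,0.0,0.0],[0.087,-0.001,0.005],[0.088,-0.001,0.006],[0.087,-0.002,0.005],[0.087,-0.001,0.005],[0.087,-0.001,0.006],[0.0,0.0,0.0],[0.0,0.0,0.0],[0.0,0.0,0.0],[0.0,0.0,0.0],[0.0,0.0,0.0]]
```

Call:
carry_out(claw=[0.3,0.3,0.3,0.3,0.3,0.3,0.3,0.3,0.3,0.3,0.3,0.3,0.3,0.3], delta_pos=[[0,0,-2.0],[0,0,-2.0],[-1.66,-0.08,-2.33],[-1.66,-0.26,-2.32],[-1.67,-0.47,-2.28],[-1.68,-0.64,-2.23],[-1.68,-0.84,-2.16],[-2.23,-2.03,2.32],[-2.23,-2.04,2.32],[-2.23,-2.03,2.32],[-2.23,-2.04,2.32],[-2.22,-2.03,2.32],[0,0,0],[0,0,0]], angular=[[0,0,0],[0,0,0],[0.087,-0.001,0.005],[0.088,-0.001,0.006],[0.087,-0.002,0.005],[0.087,-0.001,0.005],[0.087,-0.001,0.006],[0,0,0],[0,0,0],[0,0,0],[0,0,0],[0,0,0],[0,0,0],[0,0,0]])

```text
clock: 10.6
position: [0.4321, -0.0631, 0.1832]
ee_rot: [-2.087, -2.347, 0.001]
force: [1.1, 0.3, 0.7]
width: 0.09
gripper_force: 20.0
```

```bash
cat > v5.py <<'E'
from fit import *
T,o=pose();C=np.array([.4322,-.0627,0]);Rc=rot(np.pi/2+.119)
print(T[:3,:3].T@(C+[0,0,.184]-T[:3,3])*100,R.from_matrix(T[:3,:3].T@Rc).as_rotvec(),o['joints'])
w=arm.get_image('wrist');s=arm.get_image('scene');t=arm.get_image('top')
for n,f in (('w',1),('s',0),('t',0)):
    p={'w':w,'s':s,'t':t}[n]
    print(n,[(np.round(np.array(q['centre'])*[512,384],1),round(q['conf'],2)) for k in ('tall_plaque','tall_plaque_top','case_ledge') for q in arm.place_of(k,p)[:1]])
    print('   exp',proj(p,T[:3,3]-[0,0,.079],f),proj(p,T[:3,3]+[0,0,.041],f),proj(p,C+[0,0,.052],f))
a=cv2.resize(w['frame'][90:300,150:380],(657,600))[:,:,::-1]
cv2.imwrite('pics/v5.png',a)
E
python3 v5.py
```

```text
[ 0.0338  0.0173 -0.0845] [-0.001  -0.0002 -0.0018] [ 0.5804  0.2478 -0.6552  2.0249  0.1876  0.9283 -0.0561]
w [(array([251.4, 199.1]), 0.9), (array([253.5, 275.4]), 0.73), (array([256.2, 182.2]), 0.94)]
   exp [255.4454 199.2296] [255.9949 278.196 ] [255.5028 183.0607]
s [(array([281.2, 199.7]), 0.94), (array([283. , 170.9]), 0.91), (array([278.5, 210.8]), 0.61)]
   exp [280.9971 198.1054] [282.6044 166.8377] [280.2434 211.0168]
t [(array([138.4, 220.4]), 0.34)]
   exp [273.8545 225.6915] [274.9072 225.7328] [273.3472 225.6299]
```

View pics/v5.png

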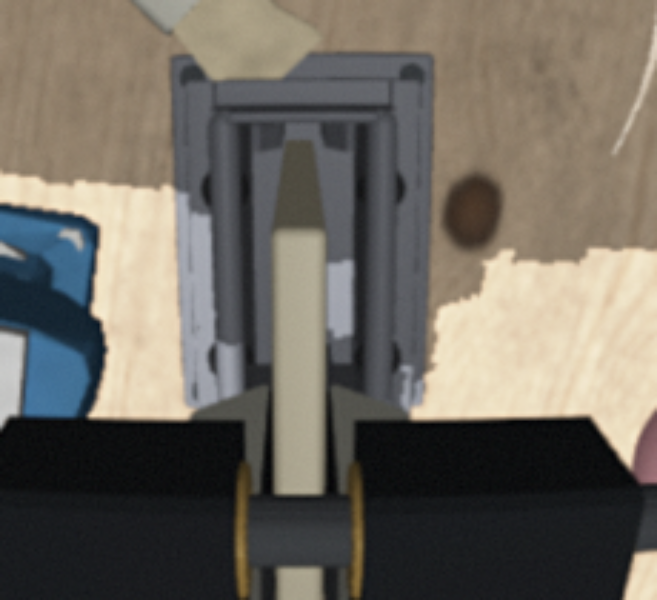

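```bash
python3 - <<'E'
from fit import *
T,o=pose();w=arm.get_image('wrist');C=np.array([.4322,-.0627,0]);t=T[:3,0]
f=lambda X:(proj(w,X,True)-[150,90])*2.857
O=T[:3,3]-[0,0,.079]
print('plaque far bottom',f(O+.05*t),'rim outer/inner far',f(C+.057*t+[0,0,.078]),f(C+.053*t+[0,0,.078]),'foot far',f(C+.075*t+[0,0,.006]), 'foot corners',f(C+.075*t+.052*T[:3,1]+[0,0,.006]),f(C+.075*t-.052*T[:3,1]+[0,0,.006]))
E
```

```text
plaque far bottom [300.9732 141.2182] rim outer/inner far [299.8138 110.0464] [299.8201 122.8524] foot far [299.4953  51.304 ] foot corners [431.8199  53.1723] [167.1183  53.3002]
```

Call:
carry_out(claw=[0.3,0.3,0.3,0.3,0.3,0.3,0.3,0.3,0.3], delta_pos=[[-0.04,0.12,0.5],[0,0,1.5],[0,0,1.5],[0,0,1.2],[0,0,1.2],[0,0,1.2],[0,0,1.2],[0,0,0.6],[0,0,0]], angular=[[0,0,-0.001],[0,0,0],[0,0,0],[0,0,0],[0,0,0],[0,0,0],[0,0,0],[0,0,0],[0,0,0]])

```text
clock: 12.15
position: [0.4331, -0.0628, 0.0936]
ee_rot: [-2.083, -2.35, 0.001]
force: [-1.3, 0.8, -0.4]
width: 0.086
gripper_force: 20.0
```

Call:
carry_out(claw=[0.3,0.3,0.3,0.3], delta_pos=[[0,0,0.25],[0,0,0.2],[0,0,0.15],[0,0,0]], angular=[[0,0,0],[0,0,0],[0,0,0],[0,0,0]])

```text
clock: 12.55
position: [0.4337, -0.0629, 0.0885]
ee_rot: [2.085, 2.35, -0.0]
force: [-0.3, 0.1, 0.1]
width: 0.086
gripper_force: 20.0
```

Call:
carry_out(claw=[0.3,0.3,0.3,0.3], delta_pos=[[0,0,0.1],[0,0,0.1],[0,0,0.1],[0,0,0]], angular=[[0,0,0],[0,0,0],[0,0,0],[0,0,0]])

```text
clock: 12.95
position: [0.4338, -0.0628, 0.0861]
ee_rot: [2.084, 2.35, -0.0]
force: [-3.2, -0.8, 11.7]
width: 0.086
gripper_force: 20.0
```

Call:
carry_out(claw=[1.5,2.5,3.5,4.5,4.5,4.5,4.5,4.5,4.5,4.5,4.5], delta_pos=[[0,0,0],[0,0,0],[0,0,0],[0,0,0],[0,0,0],[0,0,-1.0],[0,0,-3.0],[0,0,-4.5],[0,0,-4.5],[0,0,-4.5],[0,0,0]], angular=[[0,0,0],[0,0,0],[0,0,0],[0,0,0],[0,0,0],[0,0,0],[0,0,0],[0,0,0],[0,0,0],[0,0,0],[0,0,0]])

```text
clock: 14.05
position: [0.4367, -0.0623, 0.2666]
ee_rot: [2.079, 2.345, 0.008]
force: [-0.1, -0.0, -0.1]
width: 0.49
gripper_force: 0.0
```

```bash
python3 look.py w6 case tall_plaque tall_plaque_top; python3 - <<'E'
from h import *
import pickle
w,r=pickle.load(open('w6.pkl','rb'));s=arm.get_image('scene')
print('top z.128',onz(ray(w,r['tall_plaque_top'][0][0],True),.128),'orig',onz(ray(w,r['tall_plaque'][0][0],True),.008) if r['tall_plaque'] else 0)
for k in ('tall_plaque','tall_plaque_top'):
    a=arm.place_of(k,s)
    if a and r[k]: print(k,*tri([ray(s,a[0]['centre']),ray(w,r[k][0][0],True)]))
T,o=pose()
rows(T,[([.47,-.24,.34],rot(np.pi/2),5)])
E
```

```text
14.05 [ 0.4367 -0.0623  0.2666] [ 0.6312  0.1552 -0.6822  1.8978  0.1111  1.116   0.027 ] 96.88638750312522
case [251.1 155.8] 0.98
case [251.9 162. ] 0.41
tall_plaque [249.  159.7] 0.66
tall_plaque_top [250.5 178.9] 0.79
tall_plaque_top [251.8 159.3] 0.53
top z.128 [ 0.4329 -0.0604  0.128 ] orig [ 0.4305 -0.0625  0.008 ]
tall_plaque [ 0.431  -0.0603  0.0171] [np.float64(0.0008746755584843807), np.float64(0.0008746755584842597)]
tall_plaque_top [ 0.4422 -0.087  -0.0023] [np.float64(0.008259707634317546), np.float64(0.008259707634317479)]
5 "delta_pos": [[-3.61,0.31,-1.62],[-3.59,0.39,-1.61],[-3.59,0.49,-1.62],[-3.58,0.57,-1.61],[-3.56,0.65,-1.61]] 
"angular": [[-0.001,0.0,0.024],[0.0,0.0,0.024],[-0.001,-0.001,0.024],[0.0,0.0,0.024],[-0.001,0.0,0.024]]
```

View pics/w6.png

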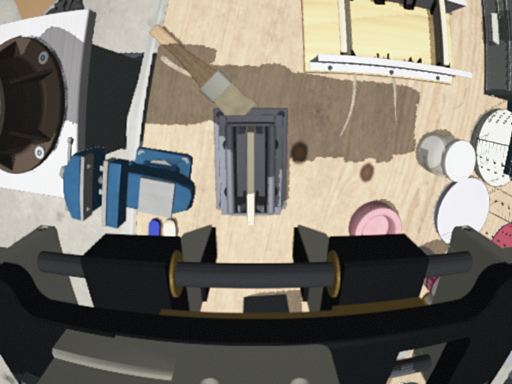

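The plaque stands in the case groove, from (250,125) to (250,220), upright in the middle. Now the lid.

Call:
carry_out(claw=[6,6,6,6,6,6,6], delta_pos=[[-3.61,0.31,-1.62],[-3.59,0.39,-1.61],[-3.59,0.49,-1.62],[-3.58,0.57,-1.61],[-3.56,0.65,-1.61],[0,0,0],[0,0,0]], angular=[[0,0,0.024],[0,0,0.024],[0,0,0.024],[0,0,0.024],[0,0,0.024],[0,0,0],[0,0,0]])

```text
clock: 15.1
position: [0.4705, -0.2403, 0.3401]
ee_rot: [-2.221, -2.219, -0.0]
force: [0.5, 1.1, -0.2]
width: 0.653
gripper_force: 0.0
```

```bash
python3 look.py w7 lid lid_grip; cat > m7.py <<'E'
from fit import *
import sys
tag=sys.argv[1]
w,r=pickle.load(open(tag+'.pkl','rb'))
for k,z in (('lid',0),('lid_grip',.108)):
    if r[k]: print(k,onz(ray(w,r[k][0][0],True),z))
g=arm.trace('lid',w);print([x['conf'] for x in g])
if g:
    m=np.array(g[0]['region'])
    for y0 in (-.1,.2): print(fit([(w,m)],LID,LID,[.50,-.355,y0],up_pose(0),[.008,.008,.1]))
    m8=w['frame'].copy();m8[m]=m8[m]//2+np.array([100,0,0],np.uint8)
    cv2.imwrite('pics/%sm.png'%tag,m8[:,:,::-1])
s=arm.get_image('scene');a=arm.place_of('lid_grip',s)
if a and r['lid_grip']: print('grip',*tri([ray(s,a[0]['centre']),ray(w,r['lid_grip'][0][0],True)]))
E
python3 m7.py w7
```

```text
15.1 [ 0.4705 -0.2403  0.3401] [ 0.8006  0.254  -0.5438  1.5883  0.1329  1.3386  0.239 ] 89.9354202741479
lid [266.6 216.5] 0.61
lid_grip [271.5 244.6] 0.61
lid [ 0.4909 -0.3563  0.    ]
lid_grip [ 0.4942 -0.3589  0.108 ]
[0.75]
(array([ 0.4951, -0.3549,  0.1725]), np.float64(457.6875))
(array([ 0.4943, -0.3507,  0.1681]), np.float64(480.3125))
grip [ 0.4962 -0.3551  0.1112] [np.float64(0.0029754371052134135), np.float64(0.002975437105213411)]
```

View pics/w7m.png

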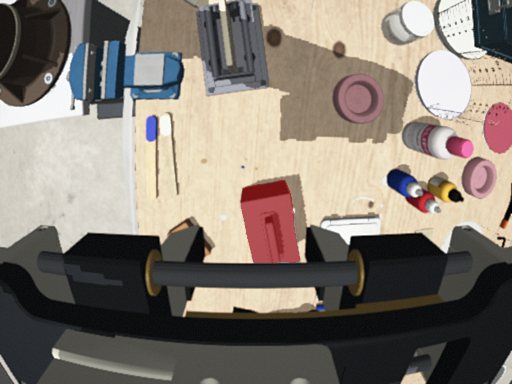

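The lid (masked red, at (270,225)) is partly hidden by the gripper bar, so I'll step back for a full view.

Call:
carry_out(claw=[6,6,6,6,6], delta_pos=[[4.0,0.6,0],[4.0,0.6,0],[2.0,0.6,0],[0,0,0],[0,0,0]], angular=[[0,0,-0.045],[0,0,-0.045],[0,0,-0.045],[0,0,0],[0,0,0]])

```text
clock: 15.9
position: [0.4849, -0.1396, 0.3412]
ee_rot: [2.066, 2.366, -0.001]
force: [-0.4, -0.2, 0.5]
width: 0.653
gripper_force: 0.0
```

```bash
python3 look.py w8 lid lid_grip;python3 m7.py w8
```

```text
15.9 [ 0.4849 -0.1396  0.3412] [ 0.6843  0.2204 -0.6225  1.6349  0.1325  1.329   0.1768] 97.7594648426775
lid [244.5 267.9] 0.92
lid_grip [243.3 295.1] 0.71
lid_grip [221.  101.1] 0.47
lid [ 0.4951 -0.365   0.    ]
lid_grip [ 0.4948 -0.3516  0.108 ]
[0.8]
(array([ 0.4947, -0.3561,  0.174 ]), np.float64(1538.875))
(array([ 0.4944, -0.356 ,  0.1687]), np.float64(1539.0625))
grip [ 0.4948 -0.3595  0.0984] [np.float64(0.0008429119494452955), np.float64(0.0008429119494454819)]
```

View pics/w8m.png

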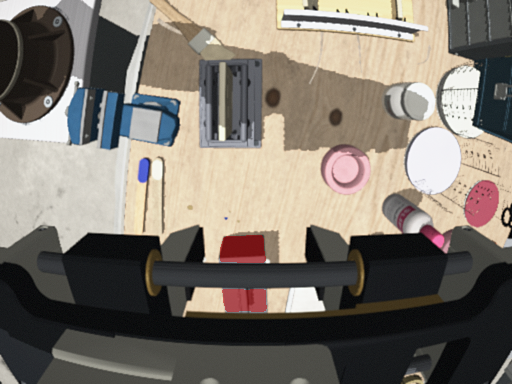

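The lid now spans rows 235–312 and the bar hides part of it again. A joint fit over both masks, ignoring the hidden rows, will settle it.

```bash
python3 - <<'E'
from fit import *
import fit as F
ws=[pickle.load(open(k+'.pkl','rb'))[0] for k in ('w7','w8')]
ms=[np.array(arm.trace('lid',w)[0]['region']) for w in ws]
roi=[np.zeros((384,512),bool) for _ in ws]
roi[0][:255]=1;roi[1][:258]=1;roi[1][288:308]=1
V=[(w,up(m),up(r)) for w,m,r in zip(ws,ms,roi)]
def cost(v,idx):
    Rb,t=up_pose(0)(v);c=0
    for i in idx:
        p,m,r=V[i];h=np.zeros_like(m)
        for b in LID:h|=hull(p,b@Rb.T+t)
        c+=((m^h)&r).sum()
    return c/16
for idx in ([0],[1],[0,1]):
    x0=np.array([.495,-.356,.17]);sx=np.vstack([x0,x0+np.diag([.006,.006,.05])])
    r=minimize(cost,x0,args=(idx,),method='Nelder-Mead',options=dict(initial_simplex=sx,maxiter=80))
    print(idx,r.x,r.fun)
L=r.x;T,o=pose();Rl=rot(np.pi/2+L[2])
rows(T,[([L[0],L[1],.24],Rl,6),([L[0],L[1],.092],Rl,5)])
E
```

```text
[0] [ 0.4952 -0.3563  0.1647] 71.625
[1] [ 0.4946 -0.3571  0.1814] 103.5
[0, 1] [ 0.4951 -0.3566  0.1675] 195.6875
11 "delta_pos": [[-3.6,-0.31,1.68],[-3.6,-0.34,1.69],[-3.6,-0.35,1.68],[-3.6,-0.38,1.69],[-3.59,-0.39,1.68],[-3.59,-0.41,1.69],[0.0,0.0,2.96],[0.0,0.0,2.96],[0.0,0.0,2.96],[0.0,0.0,2.96],[0.0,0.0,2.96]] 
"angular": [[0.0,0.0,-0.006],[0.0,0.0,-0.005],[0.0,0.0,-0.006],[0.0,0.0,-0.005],[0.0,0.0,-0.006],[0.0,0.0,-0.006],[0.0,0.0,0.0],[0.0,0.0,0.0],[0.0,0.0,0.0],[0.0,0.0,0.0],[0.0,0.0,0.0]]
```

Call:
carry_out(claw=[5,5,5,5,5,5,5,5,5,5,5,5,5], delta_pos=[[-3.6,-0.31,1.68],[-3.6,-0.34,1.69],[-3.6,-0.35,1.68],[-3.6,-0.38,1.69],[-3.59,-0.39,1.68],[-3.59,-0.41,1.69],[0,0,2.5],[0,0,2.5],[0,0,2.5],[0,0,2.5],[0,0,2.5],[0,0,1.6],[0,0,0]], angular=[[0,0,-0.006],[0,0,-0.005],[0,0,-0.006],[0,0,-0.005],[0,0,-0.006],[0,0,-0.006],[0,0,0],[0,0,0],[0,0,0],[0,0,0],[0,0,0],[0,0,0],[0,0,0]])

```text
clock: 17.6
position: [0.4937, -0.3556, 0.0966]
ee_rot: [-2.024, -2.397, 0.001]
force: [-0.1, 0.3, -0.7]
width: 0.545
gripper_force: 0.0
```

Call:
carry_out(claw=[3,2,1,0.5,0.5,0.5,0.5], delta_pos=[[0,0,0],[0,0,0],[0,0,0],[0,0,0],[0,0,0],[0,0,0],[0,0,0]], angular=[[0,0,0],[0,0,0],[0,0,0],[0,0,0],[0,0,0],[0,0,0],[0,0,0]], force=45)

```text
clock: 18.3
position: [0.4957, -0.3561, 0.0993]
ee_rot: [2.026, 2.4, 0.0]
force: [0.6, 1.4, 1.4]
width: 0.127
gripper_force: 44.9
```

```bash
python3 - <<'E'
from h import *
T,o=pose();print(T[:3,3],np.arctan2(T[1,0],T[0,0])-np.pi/2,o['width'],o['joints'])
C=np.array([.433,-.0627,0]);Rc=rot(np.pi/2+.119);z=T[2,3]
rows(T,[([*T[:2,3],z+.17],T[:3,:3],5),([*C[:2],z+.17],Rc,9),([*C[:2],z+.145],Rc,2)])
E
```

```text
[ 0.4957 -0.3561  0.0993] 0.16888563348001906 0.12657306043893107 [ 0.8545  0.5876 -0.4698  1.7209  0.3236  0.9101  0.4207]
16 "delta_pos": [[0.0,0.0,-3.4],[0.0,0.0,-3.4],[0.0,0.0,-3.4],[0.0,0.01,-3.4],[-0.01,0.0,-3.4],[3.33,-0.14,0.0],[3.33,-0.16,0.0],[3.33,-0.17,0.0],[3.33,-0.2,0.0],[3.33,-0.21,-0.01],[3.32,-0.23,0.0],[3.33,-0.25,0.0],[3.32,-0.27,0.0],[3.32,-0.29,0.0],[0.0,0.0,1.25],[0.01,0.0,1.25]] 
"angular": [[0.0,0.0,0.0],[0.0,0.0,0.0],[0.0,0.0,0.0],[0.0,0.0,0.0],[0.0,0.0,0.0],[0.0,0.0,0.006],[0.0,0.0,0.005],[0.0,0.0,0.006],[0.0,0.0,0.005],[0.0,0.0,0.006],[0.0,0.0,0.005],[0.0,0.0,0.006],[0.0,0.0,0.005],[0.0,0.0,0.006],[0.0,0.0,0.0],[0.0,0.0,0.0]]
```

The grasp came out about 7 mm high, because I entered less descent than I planned. I'll open, go down and grip again.

Call:
carry_out(claw=[3,3,3,3,2,1,0.5,0.5,0.5,0.5], delta_pos=[[0,0,0],[0,0,0.2],[0,0,0.5],[0,0,0],[0,0,0],[0,0,0],[0,0,0],[0,0,0],[0,0,0],[0,0,0]], angular=[[0,0,0],[0,0,0],[0,0,0],[0,0,0],[0,0,0],[0,0,0],[0,0,0],[0,0,0],[0,0,0],[0,0,0]], force=45)

```text
clock: 19.3
position: [0.4953, -0.356, 0.092]
ee_rot: [-2.026, -2.401, 0.0]
force: [-0.6, 0.1, -1.2]
width: 0.125
gripper_force: 45.0
```

Call:
carry_out(claw=[0.5,0.5,0.5,0.5,0.5,0.5,0.5,0.5,0.5,0.5,0.5,0.5,0.5,0.5,0.5,0.5], delta_pos=[[0,0,-2.0],[0,0,-3.4],[0,0,-3.8],[0,0,-3.8],[0,0,-4.0],[3.33,-0.14,0],[3.33,-0.16,0],[3.33,-0.17,0],[3.33,-0.2,0],[3.33,-0.21,0],[3.32,-0.23,0],[3.33,-0.25,0],[3.32,-0.27,0],[3.32,-0.29,0],[0,0,0],[0,0,0]], angular=[[0,0,0],[0,0,0],[0,0,0],[0,0,0],[0,0,0],[0,0,0.006],[0,0,0.005],[0,0,0.006],[0,0,0.005],[0,0,0.006],[0,0,0.005],[0,0,0.006],[0,0,0.005],[0,0,0.006],[0,0,0],[0,0,0]])

```text
clock: 20.9
position: [0.4325, -0.0623, 0.2622]
ee_rot: [2.083, 2.351, -0.001]
force: [0.3, 0.3, -1.8]
width: 0.127
gripper_force: 45.0
```

```bash
cat > v9.py <<'E'
from fit import *
T,o=pose();C=np.array([.433,-.0627,0]);Rc=rot(np.pi/2+.119)
print(o['clock'],T[:3,3],T[:3,:3].T@(C-[T[0,3],T[1,3],0])*100,R.from_matrix(T[:3,:3].T@Rc).as_rotvec(),o['width'],o['joints'])
w=arm.get_image('wrist');s=arm.get_image('scene')
L=np.array([T[0,3],T[1,3],T[2,3]-.0925])
for n,p,f in (('w',w,1),('s',s,0)):
    for k,X in (('lid',L),('lid_grip',L+[0,0,.108]),('case_ledge',C+[0,0,.052])):
        print(n,k,[(np.round(np.array(q['centre'])*[512,384],1),round(q['conf'],2)) for q in arm.place_of(k,p)[:2]],proj(p,X,f))
a=cv2.resize(w['frame'][60:330,120:400],(622,600))[:,:,::-1]
cv2.imwrite('pics/v9.png',a)
E
python3 v9.py
```

```text
20.9 [ 0.4325 -0.0623  0.2622] [-0.0474  0.0441  0.    ] [-0.      0.0008  0.0016] 0.12668891737125182 [ 0.628   0.1577 -0.6787  1.9065  0.1109  1.1144  0.0269]
w lid [(array([252.2, 197.7]), 0.9)] [255.2802 194.4403]
w lid_grip [(array([253.6, 253.4]), 0.59)] [255.8199 252.6295]
w case_ledge [] [255.3698 167.6766]
s lid [(array([280.4, 182.8]), 0.92), (array([199.9, 217.5]), 0.22)] [281.6228 181.334 ]
s lid_grip [(array([284.4, 150.6]), 0.78), (array([251. , 195.8]), 0.29)] [283.1162 152.122 ]
s case_ledge [(array([277.9, 207.5]), 0.85)] [280.0708 210.9422]
```

View pics/v9.png

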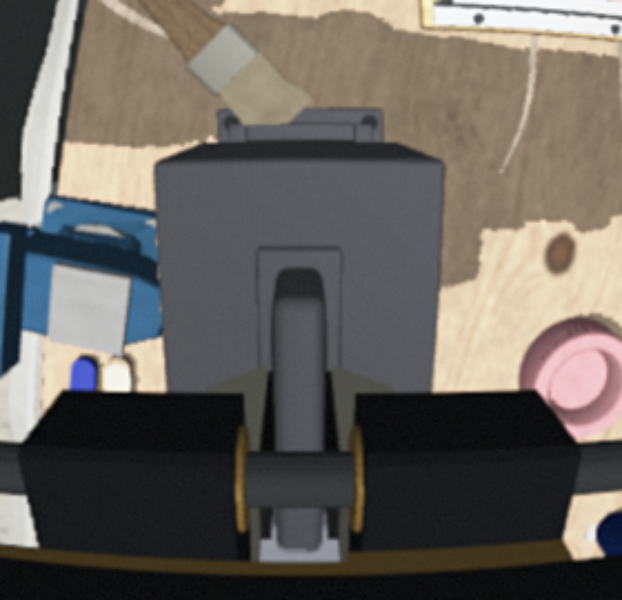

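```bash
python3 - <<'E'
from h import *
T,o=pose();w=arm.get_image('wrist');C=np.array([.433,-.0627,0]);x=T[:3,0];y=T[:3,1];Z=np.array([0,0,1.])
L=T[:3,3]-.092*Z
f=lambda X:np.round((proj(w,X,True)-[120,60])*2.2222,1)
for a in (.0605,.0625,.0645): print('lid far top L/R',a,f(L+a*x-.0375*y+.084*Z),f(L+a*x+.0375*y+.084*Z))
for a in (.073,.075,.077): print('foot far L/R',a,f(C+a*x-.052*y+.006*Z),f(C+a*x+.052*y+.006*Z))
print('bar far top',[f(L+a*x+.114*Z) for a in (.033,.035,.037)])
g=cv2.cvtColor(w['frame'],cv2.COLOR_RGB2GRAY).astype(float)
print('profile col 215-290 rows 120-142',g[120:142,205:240].mean(1).round())
print('foot rows 102-126',g[100:128,280:290].mean(1).round())
E
```

```text
lid far top L/R 0.0605 [154.5 168.1] [448.5 168. ]
lid far top L/R 0.0625 [154.2 160.3] [448.8 160.2]
lid far top L/R 0.0645 [154.  152.5] [449.1 152.5]
foot far L/R 0.073 [216.9 109.5] [384.2 109.5]
foot far L/R 0.075 [216.9 106.4] [384.3 106.3]
foot far L/R 0.077 [216.8 103.2] [384.3 103.2]
bar far top [array([302.2, 306.6]), array([302.2, 297.8]), array([302.2, 288.8])]
profile col 215-290 rows 120-142 [105. 105. 108. 105.  75.  51.  43.  39.  39.  38.  40.  51.  67.  81.
  90.  92.  91.  92.  91.  91.  91.  92.]
foot rows 102-126 [127. 127. 127. 127. 127. 129. 132. 124.  90.  91.  96.  88.  76.  68.
  68.  73.  84.  92.  95.  97.  97.  98.  96.  84.  49.  37.  39.  39.]
```

The held lid is centred on the case: lid centre at column 300, case foot at 300, and the far edges match the prediction to under 1 mm. Lowering it now.

Call:
carry_out(claw=[0.5,0.5,0.5,0.5,0.5,0.5,0.5,0.5,0.5], delta_pos=[[-0.05,0.05,0.5],[0,0,1.5],[0,0,2.0],[0,0,2.0],[0,0,1.4],[0,0,0.8],[0,0,0.8],[0,0,0.7],[0,0,0]], angular=[[0,0,0.001],[0,0,0],[0,0,0],[0,0,0],[0,0,0],[0,0,0],[0,0,0],[0,0,0],[0,0,0]])

```text
clock: 22.25
position: [0.4329, -0.0631, 0.1645]
ee_rot: [-2.086, -2.348, 0.001]
force: [0.0, 0.9, -0.7]
width: 0.128
gripper_force: 45.0
```

Call:
carry_out(claw=[0.5,0.5,0.5,0.5], delta_pos=[[0,0,0.3],[0,0,0.3],[0,0,0.3],[0,0,0]], angular=[[0,0,0],[0,0,0],[0,0,0],[0,0,0]])

```text
clock: 22.65
position: [0.4332, -0.0631, 0.1559]
ee_rot: [-2.087, -2.348, 0.0]
force: [-0.2, -1.0, -1.9]
width: 0.126
gripper_force: 45.0
```

Call:
carry_out(claw=[0.5,0.5,0.5,0.5,0.5], delta_pos=[[0,0,0.3],[0,0,0.3],[0,0,0.3],[0,0,0.2],[0,0,0]], angular=[[0,0,0],[0,0,0],[0,0,0],[0,0,0],[0,0,0]])

```text
clock: 23.15
position: [0.4329, -0.063, 0.1444]
ee_rot: [-2.086, -2.348, 0.0]
force: [3.8, 0.5, -13.1]
width: 0.128
gripper_force: 45.0
```

Call:
carry_out(claw=[0.5,0.5,0.5,0.5], delta_pos=[[0,0,0.1],[0,0,0.1],[0,0,0.1],[0,0,0]], angular=[[0,0,0],[0,0,0],[0,0,0],[0,0,0]])

```text
clock: 23.55
position: [0.4336, -0.0631, 0.1438]
ee_rot: [2.086, 2.347, -0.001]
force: [-7.4, 0.7, 24.1]
width: 0.129
gripper_force: 45.0
```

Call:
carry_out(claw=[0.5,1.5,2.5,3.5,4,4,4,4,4,4,4,4], delta_pos=[[0,0,-0.1],[0,0,0],[0,0,0],[0,0,0],[0,0,0],[0,0,-1.0],[0,0,-3.0],[0,0,-4.0],[0,0,-4.0],[0,0,-4.0],[0,0,0],[0,0,0]], angular=[[0,0,0],[0,0,0],[0,0,0],[0,0,0],[0,0,0],[0,0,0],[0,0,0],[0,0,0],[0,0,0],[0,0,0],[0,0,0],[0,0,0]])

```text
clock: 24.75
position: [0.4336, -0.063, 0.3043]
ee_rot: [2.086, 2.347, 0.001]
force: [-0.9, -0.8, -0.3]
width: 0.434
gripper_force: 0.0
```

```bash
python3 - <<'E'
from h import *
T,o=pose();print(o['clock'],T[:3,3],o['force'])
w=arm.get_image('wrist');s=arm.get_image('scene')
for k in ('lid','lid_grip'):
    a=arm.place_of(k,s);b=arm.place_of(k,w)
    if a and b: print(k,a[0]['conf'],b[0]['conf'],*tri([ray(s,a[0]['centre']),ray(w,b[0]['centre'],True)]))
a=cv2.resize(w['frame'][60:330,120:400],(415,400));b=cv2.resize(s['frame'][150:260,230:336],(385,400))
cv2.imwrite('pics/v10.png',np.hstack([a,b])[:,:,::-1])
E
```

```text
24.75 [ 0.4336 -0.063   0.3043] [-0.8601 -0.8457 -0.303 ]
lid 0.88 0.98 [ 0.4303 -0.0661  0.0399] [np.float64(6.126976112779898e-05), np.float64(6.126976112783253e-05)]
lid_grip 0.62 0.57 [ 0.4316 -0.0637  0.1591] [np.float64(0.000820833586943227), np.float64(0.0008208335869433457)]
```

View pics/v10.png

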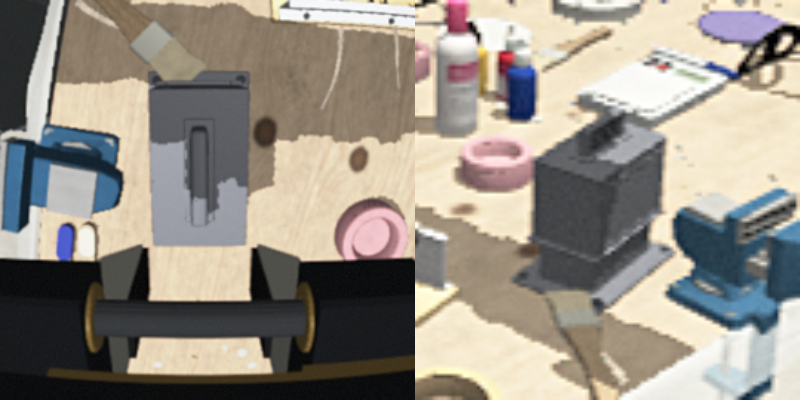

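The lid sits level on the ledge: in the scene crop its rim meets the ledge evenly around (600,245), with the grip at z = 0.159 against 0.160 expected. Handing in.

```bash
python3 -c "
from cell import arm
print(arm.sign_off())"
```

```text
the job is handed in; nothing more can be done
None
```

The job is handed in: the tall plaque stands in the case groove and the lid is pressed onto the ledge. My last camera and force checks agree with that, but the hand-in returned no verdict.

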